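# Fetch the tip cleaner and the tape from behind the jars

## Robot

A 6-joint arm with a two-finger parallel gripper is mounted at the origin on a cart in front of the work surface, level with it; the furniture and walls round the work are solid. World frame = base frame: x ahead of the robot, y to its left, z up, the work surface at z = 0. Lengths are in m, angles in rad, forces in N, time in s.
With the tool pointing down it reaches from about 0.4 to 0.825 m from the base axis. Payload 7 kg.
Tool frame: the origin (TCP) lies midway between the tips of the shut fingers; the grasp point (between the pads) lies arm.hold_point_z behind it (arm.hold_point_z is the distance from the TCP to the grasp point, in m); z points along the fingers, y is the line along which they close (so a half turn about z gives the same grasp; the last joint's range is limited). The gripper opens to 88 mm and grips with 3 to 60 N. Pads are 19 mm wide; open, the fingers measure 130 mm over their backs; the gripper's body (78 mm by 193 mm) begins 47 mm behind the grasp point.
Start: joints at [-0.831, 0.359, 0.012, 0, -1.224, -0.288], TCP at [0.295, -0.607, 0.196] pointing down, gripper open.
Joint ranges: [-3.07, 3.07], [-1.43, 2.12], [-1.02, 1.25], [-3.03, 1.67], [-3.05, -0], [-3.03, 3.03]. Speed limits (rad/s): [2.39, 2.39, 3.01, 3.14, 3.14, 3.14].

## Interface

Orientations are given as [roll, pitch, yaw] about the fixed x, y, z axes, in that order (R = Rz(yaw) Ry(pitch) Rx(roll)).
In Python, from station import arm gives the robot as it stands.
- The arm moves only by the shell command python3 -m crank 'ROWS' [OPENING] [FORCE]. ROWS is JSON, a list that holds one entry, the list of rows, each a list of 4 numbers: the shift along the tool's x, y, z in units of 25 mm (1.0 is 25 mm), then the turn about the tool's z in units of 5 degrees (1.0 is 5 degrees). A call has 1 to 12 rows; each row is the pose to reach, as a shift and turn from the pose commanded when the call began, along the tool's axes at that moment; what a row does not reach only later rows make up. A row lasts 1/8 s, in which the tool goes at most 62.5 mm and 10.7 degrees, less where a joint would pass 70% of its speed; a pose out of reach is approached as far as the arm can. A call with a gripper value outside its range is refused whole. OPENING is the closure, from 0 (fully open) to 1 (shut), set as the call begins (- or left out, the last holds). The fingers move at their own pace and stop on an object; FORCE is the grip in N (left out, the last holds). Time passes only in rows, so rows that repeat a pose let the fingers close. It gives the time, the measured TCP pose, the force, the opening and the grip force at its end, in the units of the state.
- arm.get_state(): the state, without advancing time (a new reading comes with each control period).
- arm.grab_frame(name): name is "scene" or "top" or "wrist"; returns (picture, depth): 420x560x3 uint8, red, green, blue; 420x560 float32, m along the optical axis (not along the pixel's ray), 0 where there is no reading.
- arm.get_calibration(name): a dict with "mtx" (3x3 intrinsics, pixels), "k1" (the pictures are not rectified: a ray, as slopes to the right and down, at radius r is drawn at 1 + k1 r^2 times it, then the intrinsics apply), "R" (3x3) and "t" (3): a world point X has camera coordinates R X + t; the wrist camera has in their place "mount" (4x4, takes a point from camera to tool coordinates, whose origin is the TCP and whose axes are the flange's). Camera axes: x right, y down, z forward; pixel columns grow to the right and rows downward; lengths in m; the calibration is good to about 2 mm. A picture is of the moment at which its call begins: read the wrist's pose just before it. get_calibration takes no time and is no camera call.
- arm.job_done(): hands the job in; it is judged then, once.
Trained networks look in the newest picture that a camera, given by its name, has taken for a name from the list of things; names that differ only in an ending like _2 or _b are one class to them, and where a whole thing is asked for, a point or a joint stands for the part that bears it (a point fixed in the world has none). Each returns a list of dicts, best first, with "score" (0 to 1); they miss things now and then, are a little off and sometimes report something else, mostly with a low value. They report only what shows in the picture. A call takes as long as a camera call.
- arm.recognise(thing, camera): "extent" ([left, top, width, height] in pixels, round what is visible of it).
- arm.trace(thing, camera): "mask" (420x560 bool, what is visible of it) and "extent" ([left, top, width, height] in pixels, round what is visible of it).
The state is a dict: "t": time; "q": joint angles; "qd": joint speeds; "joint_efforts": joint torques, N m; "eef_pos": TCP position; "ee_rot": TCP orientation; "force": force on the tool from outside, world axes, zero at the start; "moment": the same for the moment, N m; "width": finger opening in m; "gripper_force": force on a finger pad.
Only numpy, scipy, OpenCV 4.12 (cv2) and the standard library are available. Lean on these libraries where they do the work, as an engineer would, in place of code of your own. Each camera call takes 0.05 s, during which the arm holds its last target. There are 200 camera calls.

## Task

The brass-wool tip cleaner and the tape roll sit down in the dark-walled caddy, hemmed in by two screw jars. First move both jars out onto the grey side tray, then take the tip cleaner to the blue round pad and the tape roll to the yellow round pad, each flat and centred on its pad, and finally put each jar back upright in the very bay of the caddy that it came from. Keep the jars upright all the time and do not shift the black loupe.

Things in the scene. Friction and masses are not known exactly. Their poses are not given: they have to be found in the camera images.
- caddy: Fixed caddy 262 x 92 mm, floor 14 mm above its underside. Origin: centre of underside; x along its lane, away from the robot. Dark steel side walls 8 mm thick, tops at 40 mm; lane 76 mm wide, open ends. Bays centred at x = -93, -31, 31, 93 mm, y = 0: jars in -93 and 31, low things in -31 and 93 (which is which varies), within 5 mm. Gaps about 7-13 mm: low things need the jars next to them gone, grip along x
- side_tray: Fixed grey tray, 190 (its x) x 104 (its y) mm, dark floor 14 mm above the underside, rim 4 mm thick and its top at 19 mm. Origin: centre of its underside. Empty at the start; both jars fit side by side along its x, for example at x = -45 and +45 mm. It stands beside the caddy, on its left or on its right
- red_jar: Loose white screw jar with a red ribbed cap, 54 mm high, body 40 mm and cap 42 mm in diameter (cap from 42 mm height up), about 60 g. Origin: centre of its underside, z up. It stands out above the caddy's walls and can be gripped there from above, in any direction
- green_jar: Loose white screw jar with a green ribbed cap, 48 mm high, body 40 mm and cap 42 mm in diameter (cap from 36 mm height up), about 60 g. Origin: centre of its underside, z up. It stands out above the caddy's walls and can be gripped there from above, in any direction
- tip_cleaner: Loose soldering-tip cleaner: a round black cup 58 mm in diameter, 29 mm high, with golden wire wool in its top reaching 32 mm, about 160 g. Origin: centre of its underside, z up. In the caddy it can be gripped only along the lane
- tape_roll: Loose roll of amber tape lying flat, 62 mm in diameter, 19 mm high, about 40 g (a second one, farther left at the back, is fixed and not meant); its middle is to be taken as solid. Origin: centre of its underside, z up. In the caddy it can be gripped only along the lane
- blue_pad: Fixed round blue pad, 84 mm in diameter, 4 mm thick, lying on the bench to the right of the microscope; the place for the tip cleaner. Origin: centre of its underside
- yellow_pad: Fixed round yellow pad, 84 mm in diameter, 4 mm thick, lying on the bench to the right of the microscope; the place for the tape roll. Origin: centre of its underside. The microscope in the middle of the bench, between the caddy and the pads, is tall and solid: pass in front of it, on the robot's side
- loupe: Loose black eye loupe standing on its wide end, 36 mm in diameter, 36 mm high, on the blue work mat to the right of the microscope, near the pads; a bystander, not to be shifted. Origin: centre of its underside

How it is judged:
On the way, in this order (a step that is already met when the one before it is completed fails the run):
1. both jars stand upright and released on the side tray (x of red_jar in the frame of side_tray between -0.082 and 0.082 m and y of red_jar in the frame of side_tray between -0.04 and 0.04 m and z of red_jar in the frame of side_tray between 0.01 and 0.019 m and angle between each of red_jar, green_jar's own z axis and vertical below 0.1 rad and linear speed of each of red_jar, green_jar below 0.02 m/s and contact force between the fingers and red_jar below 0.1 N and x of green_jar in the frame of side_tray between -0.082 and 0.082 m and y of green_jar in the frame of side_tray between -0.04 and 0.04 m and z of green_jar in the frame of side_tray between 0.01 and 0.019 m and contact force between the fingers and green_jar below 0.1 N), for 0.2 s.
2. the tip cleaner lies centred on the blue pad and the tape roll on the yellow pad, both released (horizontal distance between tip_cleaner and blue_pad below 0.012 m and z of tip_cleaner in the frame of blue_pad between 0.001 and 0.009 m and angle between each of tip_cleaner, tape_roll's own z axis and vertical below 0.1 rad and linear speed of each of tip_cleaner, tape_roll below 0.02 m/s and contact force between the fingers and tip_cleaner below 0.1 N and horizontal distance between tape_roll and yellow_pad below 0.012 m and z of tape_roll in the frame of yellow_pad between 0.001 and 0.009 m and contact force between the fingers and tape_roll below 0.1 N), for 0.2 s.
At the end, for the whole second after the job is handed in: Tip cleaner flat on the blue pad and tape roll flat on the yellow pad, each within 12 mm of the pad's centre; both jars upright, each within 15 mm of where it stood at the start; all released and at rest (all of step 2 and distance of each of red_jar, green_jar from where it was at the start of the episode below 0.015 m and angle between each of red_jar, green_jar's own z axis and vertical below 0.1 rad and linear speed of each of red_jar, green_jar below 0.02 m/s and contact force between the fingers and red_jar below 0.1 N and contact force between the fingers and green_jar below 0.1 N); the robot touches nothing.
It fails at once if the red jar is tipped over (more than about 35 degrees) (angle between red_jar's own z axis and vertical above 0.6 rad).
It fails at once if the green jar is tipped over (more than about 35 degrees) (angle between green_jar's own z axis and vertical above 0.6 rad).
It fails at once if the loupe is shifted by more than 20 mm (distance of loupe from where it was at the start of the episode above 0.02 m).
It also fails if it takes over 128 s, if anything falls off the work surface, if the arm or the gripper's body presses on something with over 40 N, if the wrist force passes 120 N, or if a joint passes its speed limit or range.

## Working session

There is one attempt and no reset: what is moved stays moved. The work goes in short steps, Python scripts to look and compute and a shell command to move; the robot and the scene stay as the last step left them, time stands still between calls to the robot, and variables do not carry over. Pictures are saved under pics/ and viewed, at most 14 in all, crops included, and the job is handed in when it is done.

```bash
mkdir -p pics; ls; cat > h.py <<'E'
import numpy as np, cv2
from station import arm
from scipy.spatial.transform import Rotation as Ro
def pose():
    s=arm.get_state(); T=np.eye(4); T[:3,3]=s['eef_pos']; T[:3,:3]=Ro.from_euler('xyz',s['ee_rot']).as_matrix(); return T
def cam2world(name):
    c=arm.get_calibration(name); M=np.eye(4)
    if name=='wrist': return c, pose()@np.array(c['mount'])
    M[:3,:3]=c['R']; M[:3,3]=c['t']; return c, np.linalg.inv(M)
def cloud(name,depth,mask,M,c):
    v,u=np.nonzero(mask&(depth>0)); K=np.array(c['mtx'])
    d=np.stack([(u-K[0,2])/K[0,0],(v-K[1,2])/K[1,1]],1); s=d.copy()
    for _ in range(8): s=d/(1+c['k1']*(s**2).sum(1,keepdims=True))
    z=depth[v,u]; P=np.c_[s*z[:,None],z,np.ones(len(z))]
    return (P@M.T)[:,:3]
def save(n,im): cv2.imwrite('pics/'+n+'.png',im[:,:,::-1])
E
python3 - <<'E'
from h import *
s=arm.get_state(); print(s, arm.hold_point_z)
for n in ('scene','top'):
    c,M=cam2world(n); im,d=arm.grab_frame(n); save(n+'0',im)
    print(n,M.round(3).tolist(),c['k1'])
    for t in ['caddy','side_tray','red_jar','green_jar','tip_cleaner','tape_roll','blue_pad','yellow_pad','loupe']:
        for r in arm.trace(t,n)[:2]:
            P=cloud(n,d,r['mask'],M,c)
            if len(P)==0: print(t,'empty');continue
            lo,hi=np.percentile(P,[2,98],axis=0)
            print(t,round(r['score'],2),np.array(r['extent']).round(),len(P),'med',np.median(P,0).round(3),'mid',((lo+hi)/2).round(3),'size',(hi-lo).round(3))
E
```

```text
pics
{'t': 0.0, 'q': array([-8.30885248e-01,  3.59351110e-01,  1.10783215e-02, -4.00920552e-04,
       -1.22409823e+00, -2.88103581e-01]), 'qd': array([-0.00153792, -0.00041465, -0.00127997,  0.00057374, -0.00125331,
       -0.00066456]), 'joint_efforts': array([ 3.30801277e-04, -5.82726073e+01,  2.93056262e+01,  6.99755609e+00,
        6.77667311e-03, -1.99087417e-04]), 'eef_pos': array([ 0.29445648, -0.60678849,  0.19474519]), 'ee_rot': array([ 3.13997576e+00, -8.61135210e-05, -2.68992161e+00]), 'force': array([-0.37442008, -0.06406141, -0.5971977 ]), 'moment': array([-0.03429299,  0.01753805, -0.01952433]), 'gripper_force': 0.0, 'width': 0.08763177361853786} 0.0188
scene [[-0.689, -0.504, 0.52, -0.236], [-0.724, 0.489, -0.486, 0.696], [-0.01, -0.712, -0.703, 1.109], [0.0, 0.0, 0.0, 1.0]] 0.04272206111243528
caddy 0.86 [138. 253.  89.  82.] 1928 med [0.488 0.357 0.016] mid [0.516 0.341 0.023] size [0.25  0.091 0.039]
caddy 0.37 [149. 253.  20.  30.] 344 med [0.61  0.34  0.039] mid [0.614 0.336 0.032] size [0.053 0.052 0.033]
side_tray 0.64 [186. 234.  71.  61.] 2261 med [0.526 0.19
[... 1338 characters left out ...]
8]
red_jar 0.81 [113. 252.  19.  15.] 321 med [0.426 0.336 0.068] mid [0.426 0.34  0.048] size [0.036 0.037 0.052]
green_jar 0.74 [120. 200.  18.  17.] 287 med [0.551 0.329 0.062] mid [0.55  0.333 0.046] size [0.036 0.037 0.043]
tip_cleaner 0.87 [114. 166.  30.  29.] 537 med [0.614 0.331 0.041] mid [0.616 0.336 0.03 ] size [0.059 0.064 0.037]
blue_pad 0.89 [403. 230.  35.  33.] 897 med [ 0.439 -0.379  0.004] mid [ 0.438 -0.379  0.004] size [0.076 0.075 0.01 ]
yellow_pad 0.58 [336. 235.  35.  33.] 942 med [ 0.436 -0.218  0.004] mid [ 0.436 -0.218  0.003] size [0.077 0.079 0.012]
loupe 0.58 [379. 180.  15.  12.] 173 med [ 0.586 -0.299  0.029] mid [ 0.588 -0.304  0.023] size [0.032 0.034 0.038]
```

View pics/top0.png

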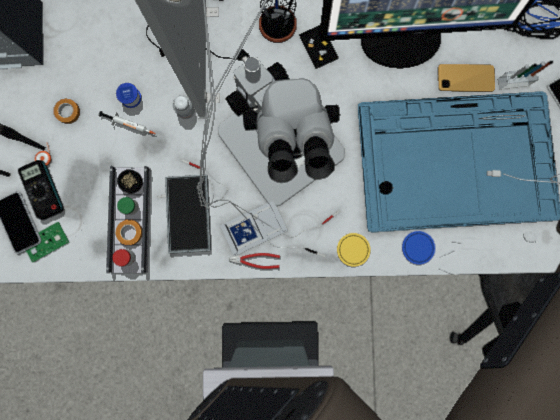

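View pics/scene0.png

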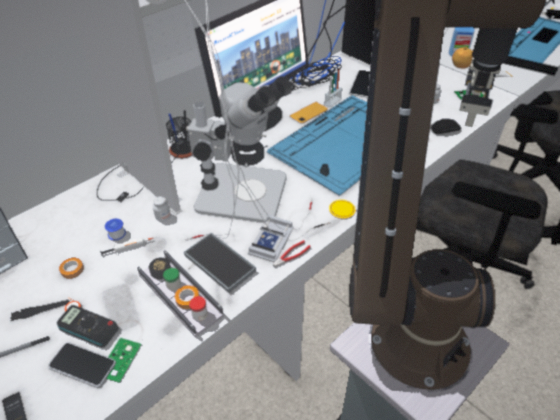

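```bash
cat >> h.py <<'E'
def units(target,yaw=None):
    "rows units from current pose to TCP target, yaw"
    T=pose(); d=T[:3,:3].T@(np.array(target)-T[:3,3])/0.025
    y=arm.get_state()['ee_rot'][2]; tu=0
    if yaw is not None: tu=-np.degrees((yaw-y+np.pi)%(2*np.pi)-np.pi)/5
    print('pos',T[:3,3].round(4),'yaw',round(y,4),'-> units',d.round(3),'turn',round(tu,2)); return d
E
python3 - <<'E'
from h import *
full=np.ones((420,560),bool)
C=[]
for n in ('scene','top'):
    c,M=cam2world(n); im,d=arm.grab_frame(n); C.append(cloud(n,d,full,M,c))
P=np.vstack(C)
def R(x0,x1,y0,y1,z0,z1,P=P): return P[(P[:,0]>x0)&(P[:,0]<x1)&(P[:,1]>y0)&(P[:,1]<y1)&(P[:,2]>z0)&(P[:,2]<z1)]
for y0 in np.arange(-.45,.5,.1):
    Q=R(.4,.9,y0,y0+.1,.09,.7); print(round(y0,2),len(Q), Q[:,0].min().round(3) if len(Q) else '', Q[np.argsort(Q[:,0])[:3]].round(2).tolist() if len(Q) else '')
for nm,b in {'caddy':(.36,.7,.27,.42,.015,.08),'tray':(.42,.64,.125,.265,.007,.025)}.items():
    for k,n in enumerate(('scene','top')):
        Q=R(*b,P=C[k]); r=cv2.minAreaRect(Q[:,:2].astype(np.float32)*1000); print(nm,n,len(Q),r)
units([.43,-.1,.22],-np.pi/2)
E
```

```text
-0.45 91 0.4 [[0.4, -0.36, 0.65], [0.4, -0.36, 0.66], [0.4, -0.36, 0.66]]
-0.35 0  
-0.25 19 0.689 [[0.69, -0.15, 0.29], [0.69, -0.15, 0.29], [0.69, -0.15, 0.29]]
-0.15 5063 0.556 [[0.56, -0.1, 0.41], [0.56, -0.05, 0.42], [0.56, -0.09, 0.41]]
-0.05 9041 0.512 [[0.51, 0.03, 0.09], [0.51, 0.05, 0.1], [0.51, 0.05, 0.09]]
0.05 5482 0.516 [[0.52, 0.05, 0.11], [0.52, 0.05, 0.12], [0.52, 0.05, 0.12]]
0.15 6022 0.774 [[0.77, 0.16, 0.51], [0.77, 0.15, 0.57], [0.77, 0.17, 0.13]]
0.25 0  
0.35 0  
0.45 0  
caddy scene 2463 ((520.8861083984375, 338.7396240234375), (93.16702270507812, 263.15252685546875), 88.59720611572266)
caddy top 3481 ((519.547119140625, 337.4349365234375), (96.00648498535156, 260.78070068359375), 89.03546905517578)
tray scene 2190 ((533.4505615234375, 192.0308074951172), (124.3982162475586, 199.33888244628906), 89.38445281982422)
tray top 3153 ((531.91162109375, 194.73463439941406), (216.77792358398438, 133.7825164794922), 1.6199809312820435)
pos [ 0.2947 -0.6073  0.1956] yaw -2.6898 -> units [-13.728  15.891  -0.974] turn -12.82
```

```bash
python3 -m crank '[[[-13.7,15.9,-1,-12.8],[-13.7,15.9,-1,-12.8],[-13.7,15.9,-1,-12.8],[-13.7,15.9,-1,-12.8],[-13.7,15.9,-1,-12.8],[-13.7,15.9,-1,-12.8],[-13.7,15.9,-1,-12.8],[-13.7,15.9,-1,-12.8],[-13.7,15.9,-1,-12.8],[-13.7,15.9,-1,-12.8],[-13.7,15.9,-1,-12.8]]]' 0; python3 -c "
from h import *
units([.45,.3,.22],-np.pi/2);units([.427,.338,.2],-np.pi/2)"
```

```text
t: 2.48
eef_pos: [0.4291, -0.1003, 0.2207]
ee_rot: [-3.142, -0.0, -1.572]
force: [0.1, -0.4, 0.9]
width: 0.0878
gripper_force: 0.0
pos [ 0.4291 -0.1003  0.2207] yaw -1.5724 -> units [-16.014  -0.811   0.028] turn -0.02
pos [ 0.4291 -0.1003  0.2207] yaw -1.5724 -> units [-17.532   0.112   0.827] turn -0.02
```

```bash
python3 -m crank '[[[-16,-2,-1.2,0],[-16,-2,-1.2,0],[-16,-2,-1.2,0],[-16,-2,-1.2,0],[-16,-2,-1.2,0],[-16,-2,-1.2,0],[-16,-2,-1.2,0],[-16,-2,-1.2,0],[-16,-2,-1.2,0]]]' 0.3; cat > look.py <<'E'
import sys
from h import *
tag,things=sys.argv[1],sys.argv[2].split(',')
c,M=cam2world('wrist'); im,d=arm.grab_frame('wrist'); save(tag,im)
for t in things:
    for r in arm.trace(t,'wrist')[:2]:
        P=cloud('wrist',d,r['mask'],M,c)
        if len(P)<30: continue
        top=np.percentile(P[:,2],95); Q=P[P[:,2]>top-.006]
        (x,y),rad=cv2.minEnclosingCircle(Q[:,:2].astype(np.float32)*1000)
        lo,hi=np.percentile(Q,[1,99],axis=0)
        print(t,round(r['score'],2),np.array(r['extent']).round(),len(P),'top',top.round(4),'circ',round(x/1000,4),round(y/1000,4),round(rad,1),'mid',((lo+hi)/2).round(4)[:2],'size',(hi-lo).round(3)[:2])
E
python3 look.py w1 red_jar,green_jar,tip_cleaner,tape_roll,side_tray
```

```text
t: 3.6
eef_pos: [0.4803, 0.2985, 0.2502]
ee_rot: [3.141, -0.001, -1.574]
force: [0.1, 0.5, 0.4]
width: 0.0613
gripper_force: 0.0
red_jar 0.76 [309. 197.  33.  42.] 1009 top 0.0684 circ 0.4287 0.3409 21.0 mid [0.4289 0.3403] size [0.038 0.039]
green_jar 0.91 [217. 194.  34.  36.] 899 top 0.0623 circ 0.5527 0.332 20.6 mid [0.5524 0.3321] size [0.038 0.037]
tip_cleaner 0.95 [168. 188.  44.  45.] 1509 top 0.044 circ 0.6153 0.332 29.2 mid [0.6146 0.3319] size [0.054 0.055]
side_tray 0.89 [169.  55. 147.  94.] 11891 top 0.018 circ 0.5338 0.1916 107.5 mid [0.5338 0.1917] size [0.186 0.103]
```

View pics/w1.png

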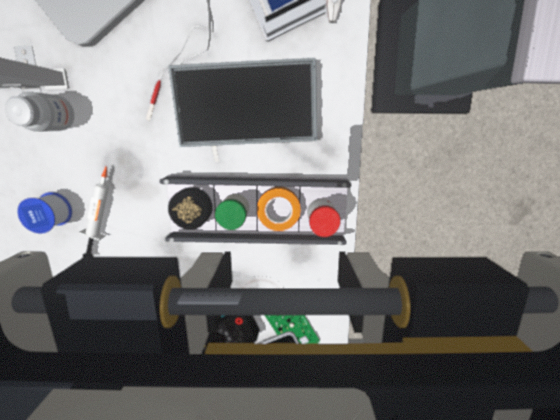

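```bash
python3 -m crank '[[[-1.7,2.05,0,0],[-1.7,2.05,2,0],[-1.7,2.05,4,0],[-1.7,2.05,6,0],[-1.7,2.05,7.5,0],[-1.7,2.05,8.25,0],[-1.7,2.05,8.25,0],[-1.7,2.05,8.25,0]]]' 0.3; python3 -m crank '[[[0,0,0,0],[0,0,0,0],[0,0,0,0],[0,0,0,0],[0,0,0,0],[0,0,0,0]]]' 0.8 15
```

```text
t: 4.9
eef_pos: [0.4294, 0.3429, 0.0454]
ee_rot: [-3.141, 0.001, -1.573]
force: [-0.8, -0.4, -0.2]
width: 0.0618
gripper_force: 0.0
t: 5.65
eef_pos: [0.4289, 0.3424, 0.0444]
ee_rot: [3.142, -0.0, -1.573]
force: [0.4, -0.3, -0.7]
width: 0.0179
gripper_force: 0.0
```

```bash
python3 look.py w2 red_jar,tape_roll
```

```text
red_jar 0.78 [252. 205.  66.  84.] 3432 top 0.0682 circ 0.429 0.3408 20.8 mid [0.4289 0.3403] size [0.036 0.039]
red_jar 0.19 [ 56. 197.  94.  74.] 5031 top 0.0621 circ 0.5521 0.333 21.0 mid [0.5517 0.3324] size [0.038 0.038]
tape_roll 0.63 [157. 183.  86.  74.] 4265 top 0.0329 circ 0.49 0.3343 31.1 mid [0.4894 0.3298] size [0.059 0.051]
```

View pics/w2.png

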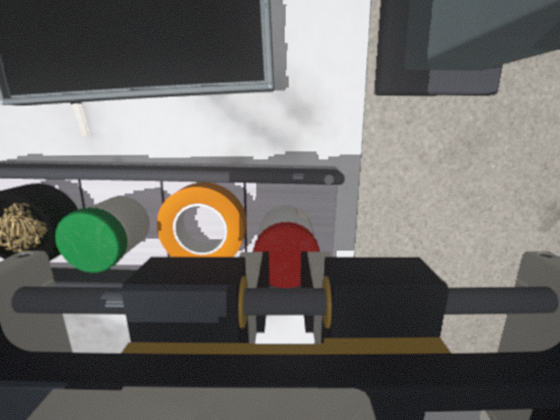

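```bash
python3 - <<'E'
from h import *
c,M=cam2world('wrist'); im,d=arm.grab_frame('wrist'); m=np.array(c['mount']); print(m.round(3).tolist())
s=arm.get_state(); print(s['eef_pos'],s['ee_rot'],s['q'],s['width'],s['gripper_force'])
K=np.array(c['mtx']); 
for p in ([0,0,0],[0,0,-.0188],[0,.009,0],[0,-.009,0]):
    q=np.linalg.inv(m)@np.r_[p,1]; print(p,K[:2,:2]@(q[:2]/q[2])+K[:2,2],q[2])
full=np.zeros((420,560),bool)
T=pose()
for v in range(240,340,8):
    row=[]
    for u in (256,285,314):
        mm=full.copy(); mm[v,u]=1; P=cloud('w',d,mm,M,c)
        row.append((np.linalg.inv(T)@np.c_[P,np.ones(len(P))].T)[:3,0].round(3).tolist() if len(P) else None)
    print(v,row)
E
```

```text
[[0.0, -0.957, -0.289, 0.078], [1.0, 0.0, 0.0, -0.001], [-0.0, -0.289, 0.957, -0.188], [0.0, 0.0, 0.0, 1.0]]
[0.42887558 0.34236422 0.04435286] [ 3.14152072e+00 -1.02601709e-04 -1.57280490e+00] [ 1.03073350e+00  3.01619090e-01 -4.60055360e-01 -1.27030818e-05
 -8.09246848e-01 -1.03273331e+00] 0.01743038906825015 0.0
[0, 0, 0] [285.86348662 245.96004093] 0.20274771512874784
[0, 0, -0.0188] [286.00927504 257.76019641] 0.18475196111121317
[0, 0.009, 0] [299.18757912 245.96049685] 0.20275182333997094
[0, -0.009, 0] [272.53885414 245.959585  ] 0.20274360691752474
240 [[0.009, -0.019, -0.012], [0.013, -0.001, -0.023], [0.013, 0.017, -0.021]]
248 [[0.008, -0.018, -0.023], [0.008, -0.001, -0.023], [0.008, 0.017, -0.023]]
256 [[0.011, -0.016, -0.04], [0.003, -0.001, -0.023], [0.011, 0.015, -0.041]]
264 [[0.011, -0.015, -0.051], [-0.002, -0.001, -0.023], [0.011, 0.014, -0.05]]
272 [[0.007, -0.015, -0.051], [-0.007, -0.001, -0.024], [0.007, 0.014, -0.051]]
280 [[0.011, -0.014, -0.067], [-0.013, -0.001, -0.023], [0.011, 0.012, -0.067]]
288 [[0.031, -0.01, -0.108], [0.032, -0.001, -0.109], [0.031, 0.008, -0.108]]
296 [[0.031, -0.009, -0.112], [0.031, -0.001, -0.112], [0.031, 0.008, -0.112]]
304 [[0.029, -0.009, -0.114], [0.029, -0.001, -0.113], [0.029, 0.007, -0.113]]
312 [[0.026, -0.009, -0.113], [0.027, -0.001, -0.114], [0.027, 0.007, -0.114]]
320 [[-0.004, -0.013, -0.076], [-0.092, -0.0, 0.046], [-0.002, 0.012, -0.078]]
328 [[-0.008, -0.014, -0.076], [-0.101, -0.0, 0.046], [-0.005, 0.012, -0.08]]
336 [[-0.011, -0.014, -0.077], [-0.11, -0.0, 0.046], [-0.008, 0.012, -0.081]]
```

```bash
python3 - <<'E'
from h import *
c,M=cam2world('wrist'); im,d=arm.grab_frame('wrist')
u=units([.4289,.3410,.12],-np.pi/2)
cv2.imwrite('pics/w3.png',cv2.resize(im[200:350,190:390,::-1],None,fx=4,fy=4,interpolation=cv2.INTER_NEAREST))
E
```

```text
pos [0.4289 0.3424 0.0444] yaw -1.5728 -> units [ 0.056 -0.    -3.024] turn -0.02
```

View pics/w3.png

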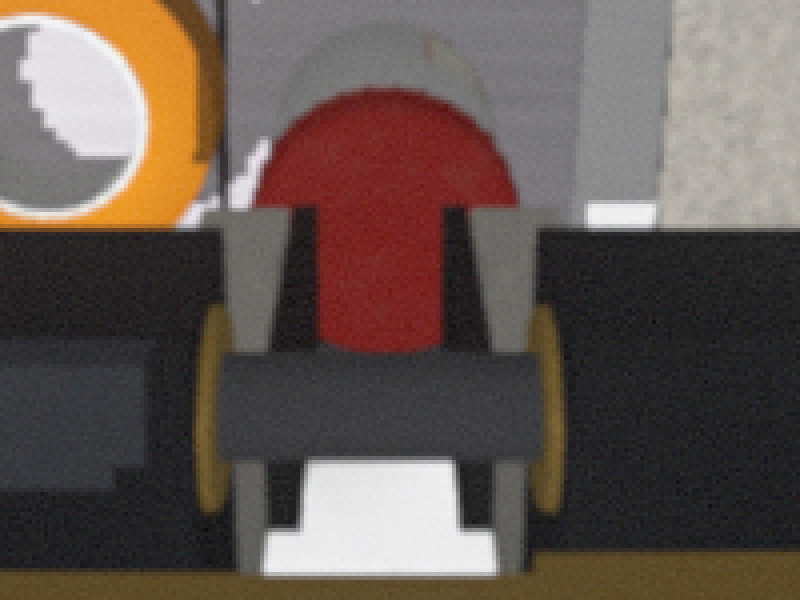

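The picture shows the fingertips ending at row 251, above the red cap, and the fingers closed on nothing. So the real tips lie about 3 cm short of the stated TCP. I'll open, go down in small steps and close again.

```bash
python3 -m crank '[[[0,0,0,0],[0,0,0,0],[0,0,0,0],[0,0,0,0],[0,0,0.4,0],[0,0,0.8,0],[0,0,0.8,0]]]' 0.3;  python3 - <<'E'
from h import *
c,M=cam2world('wrist'); im,d=arm.grab_frame('wrist'); save('w4',im)
T=pose(); P=cloud('w',d,np.ones((420,560),bool),M,c); L=(P-T[:3,3])@T[:3,:3]
for s in (1,-1):
    Q=L[(abs(L[:,0])<.014)&(s*L[:,1]>.028)&(s*L[:,1]<.055)]
    h,e=np.histogram(Q[:,2],np.arange(-.1,.04,.005)); print(s,list(zip(e.round(3).tolist(),h.tolist())))
E
```

```text
t: 6.78
eef_pos: [0.4283, 0.3416, 0.0231]
ee_rot: [3.14, -0.002, -1.573]
force: [-0.8, -0.8, 0.3]
width: 0.0614
gripper_force: 0.0
1 [(-0.1, 140), (-0.095, 139), (-0.09, 113), (-0.085, 99), (-0.08, 193), (-0.075, 137), (-0.07, 223), (-0.065, 215), (-0.06, 180), (-0.055, 208), (-0.05, 210), (-0.045, 179), (-0.04, 163), (-0.035, 91), (-0.03, 14), (-0.025, 0), (-0.02, 0), (-0.015, 0), (-0.01, 0), (-0.005, 0), (0.0, 0), (0.005, 67), (0.01, 409), (0.015, 0), (0.02, 295), (0.025, 390), (0.03, 0), (0.035, 0)]
-1 [(-0.1, 196), (-0.095, 188), (-0.09, 162), (-0.085, 116), (-0.08, 199), (-0.075, 126), (-0.07, 228), (-0.065, 222), (-0.06, 175), (-0.055, 212), (-0.05, 204), (-0.045, 178), (-0.04, 173), (-0.035, 95), (-0.03, 11), (-0.025, 0), (-0.02, 0), (-0.015, 0), (-0.01, 484), (-0.005, 27), (0.0, 25), (0.005, 110), (0.01, 349), (0.015, 0), (0.02, 0), (0.025, 0), (0.03, 0), (0.035, 0)]
```

View pics/w4.png

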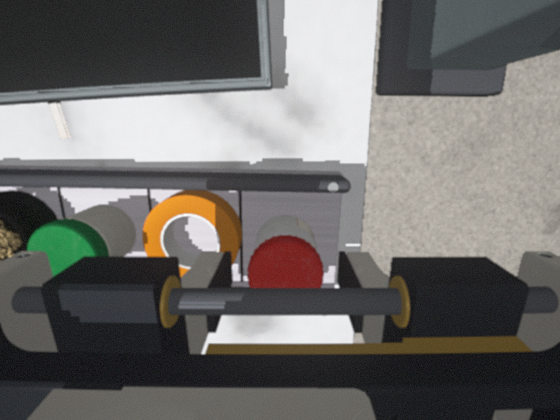

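The fingertips sit beside the red cap at row 252, and by depth they end 31 mm behind the TCP. I'll use that offset from now on.

```bash
python3 -m crank '[[[0,0,0.3,0],[0,0,0.3,0],[0,0,0.3,0]]]' 0.3; python3 -m crank '[[[0,0,0,0],[0,0,0,0],[0,0,0,0],[0,0,0,0],[0,0,0,0]]]' 0.8 15
```

```text
t: 7.2
eef_pos: [0.4289, 0.3424, 0.0169]
ee_rot: [-3.142, -0.0, -1.573]
force: [1.1, -0.1, 0.2]
width: 0.0612
gripper_force: 0.0
t: 7.82
eef_pos: [0.4289, 0.3425, 0.017]
ee_rot: [-3.141, 0.0, -1.573]
force: [-0.9, -0.2, 1.6]
width: 0.0417
gripper_force: 15.0
```

```bash
python3 -m crank '[[[0,0,-0.8,0],[0,0,-1.8,0],[0,0,-2.8,0],[1.5,-0.6,-2.8,0],[3,-1.2,-2.8,0],[4.5,-1.8,-2.8,0],[6,-2.4,-2.8,0],[6,-2.4,-2.8,0],[6,-2.4,-1.6,0],[6,-2.4,-0.6,0],[6,-2.4,-0.1,0],[6,-2.4,-0.02,0]]]'; python3 -m crank '[[[0,0,0,0],[0,0,0,0],[0,0,0,0],[0,0,-1,0],[0,0,-2.4,0],[0,0,-4,0],[0,0,-4,0]]]' 0.3; python3 look.py w5 red_jar,side_tray,green_jar; python3 -c "
from h import *
units([.5525,.3325,.015],-np.pi/2)"
```

```text
t: 9.32
eef_pos: [0.4884, 0.1925, 0.0171]
ee_rot: [3.141, -0.001, -1.572]
force: [0.7, -0.3, 0.2]
width: 0.0413
gripper_force: 15.0
t: 10.2
eef_pos: [0.4906, 0.1936, 0.1211]
ee_rot: [-3.136, 0.004, -1.572]
force: [-0.0, 0.5, -0.2]
width: 0.0611
gripper_force: 0.0
red_jar 0.86 [264. 183.  48.  59.] 2149 top 0.0683 circ 0.4884 0.1913 20.9 mid [0.4885 0.1909] size [0.038 0.038]
side_tray 0.62 [143. 146. 194. 110.] 16665 top 0.018 circ 0.5334 0.1916 106.1 mid [0.5341 0.1914] size [0.185 0.104]
green_jar 0.65 [204. 315.  47.  31.] 931 top 0.0618 circ 0.5382 0.249 85.8 mid [0.538  0.2482] size [0.066 0.156]
pos [0.488  0.1919 0.1166] yaw -1.573 -> units [-5.634 -2.573  4.059] turn -0.03
```

```bash
python3 -m crank '[[[-2.2,-1,0,0],[-4.2,-1.9,0,0],[-5.63,-2.55,0,0],[-5.63,-2.55,1,0],[-5.63,-2.55,2.4,0],[-5.63,-2.55,3.4,0],[-5.63,-2.55,3.8,0],[-5.63,-2.55,3.93,0],[-5.63,-2.55,3.93,0]]]' 0.32; python3 -m crank '[[[0,0,0,0],[0,0,0,0],[0,0,0,0],[0,0,0,0],[0,0,0,0]]]' 0.8 15;python3 -c "
from h import *
units([.578,.1915,.015],-np.pi/2)"
```

```text
t: 11.52
eef_pos: [0.553, 0.3332, 0.0197]
ee_rot: [-3.141, 0.0, -1.573]
force: [0.4, 0.1, 0.4]
width: 0.0596
gripper_force: 0.0
t: 12.15
eef_pos: [0.5529, 0.3332, 0.0198]
ee_rot: [-3.141, 0.001, -1.573]
force: [-1.6, -0.3, 5.3]
width: 0.0412
gripper_force: 15.0
pos [0.5529 0.3332 0.0198] yaw -1.5726 -> units [ 5.665 -1.014  0.191] turn -0.02
```

```bash
python3 -m crank '[[[0,0,-0.8,0],[0,0,-1.8,0],[0,0,-2.8,0],[1.4,-0.3,-2.8,0],[2.8,-0.6,-2.8,0],[4.2,-0.8,-2.8,0],[5.65,-1.05,-2.8,0],[5.65,-1.05,-2.8,0],[5.65,-1.05,-1.6,0],[5.65,-1.05,-0.6,0],[5.65,-1.05,-0.1,0],[5.65,-1.05,-0.02,0]]]'; python3 -m crank '[[[0,0,0,0],[0,0,0,0],[0,0,0,0],[0,0,-1,0],[0,0,-2.4,0],[0,0,-5.5,0],[0,0,-5.5,0],[0,0,-5.5,0]]]' 0.1; python3 look.py w6 red_jar,side_tray,green_jar,tip_cleaner,tape_roll; python3 -c "
from h import *
units([.6145,.332,.0],-np.pi/2)"
```

```text
t: 13.65
eef_pos: [0.5784, 0.1918, 0.0192]
ee_rot: [3.141, -0.001, -1.572]
force: [-0.4, -0.3, 0.6]
width: 0.0415
gripper_force: 15.0
t: 14.65
eef_pos: [0.5792, 0.1921, 0.1588]
ee_rot: [-3.139, 0.002, -1.573]
force: [-0.6, -0.4, -0.3]
width: 0.079
gripper_force: 0.0
red_jar 0.6 [349. 182.  48.  48.] 1806 top 0.0683 circ 0.489 0.1909 20.7 mid [0.4894 0.1904] size [0.038 0.038]
side_tray 0.67 [243. 146. 170.  99.] 11533 top 0.0182 circ 0.535 0.1922 105.8 mid [0.5346 0.1917] size [0.186 0.104]
green_jar 0.87 [265. 176.  43.  52.] 1571 top 0.0624 circ 0.5793 0.1919 20.8 mid [0.5794 0.1915] size [0.038 0.038]
tip_cleaner 0.98 [234. 317.  46.  21.] 776 top 0.0446 circ 0.6059 0.2631 97.5 mid [0.6153 0.2626] size [0.054 0.191]
tape_roll 0.76 [334. 316.  36.  18.] 557 top 0.0331 circ 0.522 0.2646 106.2 mid [0.5187 0.2657] size [0.088 0.197]
pos [0.578  0.1912 0.1557] yaw -1.5729 -> units [-5.642 -1.461  6.218] turn -0.02
```

View pics/w6.png

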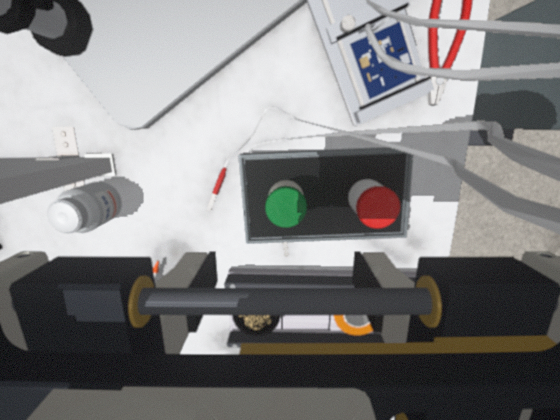

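Both jars stand on the tray: green at (286,205), red at (378,207). Next is the tip cleaner.

```bash
python3 -m crank '[[[-2.2,-0.6,0,0],[-4.4,-1.2,0,0],[-5.65,-1.47,0,0],[-5.65,-1.47,1.5,0],[-5.65,-1.47,3.2,0],[-5.65,-1.47,4.6,0],[-5.65,-1.47,5.6,0],[-5.65,-1.47,6.2,0],[-5.65,-1.47,6.5,0],[-5.65,-1.47,6.5,0]]]' 0.1; python3 -m crank '[[[0,0,0,0],[0,0,0,0],[0,0,0,0],[0,0,0,0],[0,0,0,0]]]' 0.7 25
```

```text
t: 16.2
eef_pos: [0.6157, 0.3328, -0.0054]
ee_rot: [3.142, -0.0, -1.573]
force: [-0.4, 0.3, 0.8]
width: 0.079
gripper_force: 0.0
t: 16.82
eef_pos: [0.6157, 0.333, -0.0046]
ee_rot: [-3.141, 0.0, -1.573]
force: [-3.2, 0.1, 6.4]
width: 0.0557
gripper_force: 25.0
```

```bash
python3 -m crank '[[[0,0,-0.4,0],[0,0,-1,0],[0,0,-2,0],[0,0,-3.2,0],[0,0,-3.2,0],[0,0,-3.2,0]]]'; python3 look.py w7 tip_cleaner; python3 -c "
from h import *
units([.45,.28,.08],-np.pi/2)"
```

```text
t: 17.58
eef_pos: [0.6154, 0.3327, 0.0748]
ee_rot: [3.141, 0.0, -1.573]
force: [-0.7, -0.4, -1.1]
width: 0.056
gripper_force: 25.0
tip_cleaner 0.7 [236. 215. 100. 107.] 6667 top 0.1234 circ 0.6184 0.3299 30.4 mid [0.6163 0.3304] size [0.053 0.054]
pos [0.615  0.3323 0.0738] yaw -1.573 -> units [ 2.107  6.596 -0.238] turn -0.03
```

View pics/w7.png

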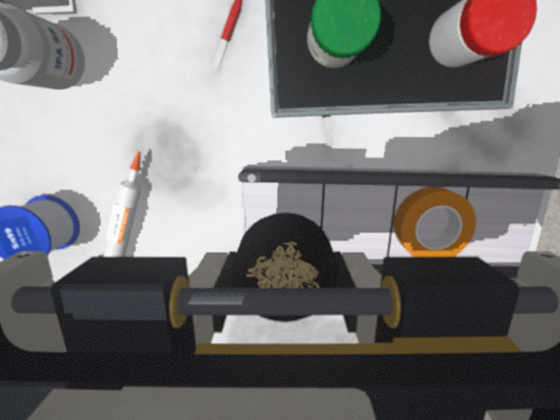

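```bash
python3 -m crank '[[[1,1.8,-1,2],[2,3.6,-1.1,4],[3,5.4,-1.1,6],[3.7,7,-1.1,8],[3.7,7,-1.1,10],[3.7,7,-1.1,12],[3.7,7,-1.1,14],[3.7,7,-1.1,16],[3.7,7,-1.1,18],[3.7,7,-1.1,18]]]'; python3 -c "
from h import *
units([.42,0,.1],np.pi)
units([.4385,-.379,.08],np.pi)"
```

```text
t: 18.92
eef_pos: [0.4401, 0.2403, 0.1016]
ee_rot: [-3.141, -0.001, 3.141]
force: [-1.1, -0.0, -1.0]
width: 0.056
gripper_force: 25.0
pos [0.4401 0.2403 0.1016] yaw 3.1407 -> units [ 0.797 -9.612  0.074] turn -0.01
pos [0.4401 0.2403 0.1016] yaw 3.1407 -> units [  0.043 -24.77    0.887] turn -0.01
```

```bash
python3 -m crank '[[[0.4,-2,0,0],[0.8,-4,0,0],[0.8,-6,0,0],[0.8,-8,0,0],[0.8,-10,0,0],[0.8,-12,0,0],[0.8,-14,0,0],[0.6,-16,0,0],[0.4,-18,0,0],[0.2,-20,0,0],[0,-21.6,0,0],[0,-21.6,0,0]]]'; python3 look.py w8 blue_pad,yellow_pad,tip_cleaner,loupe;  python3 -c "
from h import *
units([.4385,-.379,-.0135],np.pi)"
```

```text
t: 20.42
eef_pos: [0.439, -0.3017, 0.1013]
ee_rot: [3.142, -0.001, 3.141]
force: [-0.7, 0.7, -0.8]
width: 0.0562
gripper_force: 25.0
blue_pad 0.85 [167. 163.  84.  82.] 5292 top 0.0046 circ 0.4396 -0.3792 42.6 mid [ 0.4386 -0.3789] size [0.078 0.077]
yellow_pad 0.86 [328. 162.  84.  85.] 5412 top 0.0044 circ 0.438 -0.2171 42.9 mid [ 0.4369 -0.2178] size [0.078 0.078]
yellow_pad 0.25 [230. 215. 107. 108.] 6822 top 0.15 circ 0.4375 -0.2997 30.7 mid [ 0.4376 -0.3018] size [0.054 0.054]
tip_cleaner 0.81 [230. 214. 110. 110.] 6901 top 0.15 circ 0.4375 -0.301 30.4 mid [ 0.4376 -0.3016] size [0.054 0.054]
loupe 0.97 [268. 320.  34.  23.] 536 top 0.0276 circ 0.583 -0.3027 13.4 mid [ 0.579  -0.3027] size [0.008 0.026]
pos [ 0.4392 -0.2986  0.1021] yaw -3.1413 -> units [ 0.03  -3.217  4.625] turn 0.0
```

View pics/w8.png

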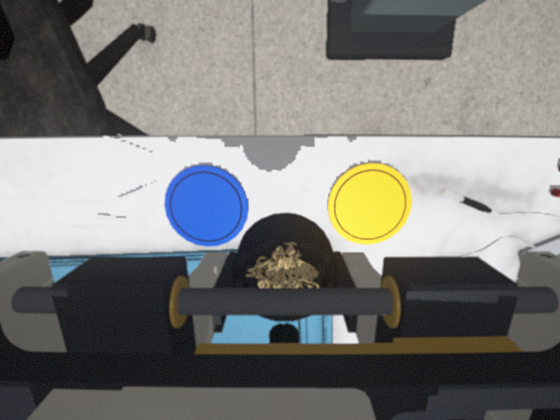

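```bash
python3 -m crank '[[[0,-1.5,0,0],[-0.05,-3.15,0,0],[-0.05,-3.15,1,0],[-0.05,-3.15,2.2,0],[-0.05,-3.15,3.2,0],[-0.05,-3.15,3.9,0],[-0.05,-3.15,4.3,0],[-0.05,-3.15,4.5,0],[-0.05,-3.15,4.58,0],[-0.05,-3.15,4.58,0]]]'; python3 -c "
from h import *
print(arm.get_state()['force'])"; python3 -m crank '[[[0,0,0,0],[0,0,0,0],[0,0,0,0],[0,0,0,0],[0,0,-0.6,0],[0,0,-1.6,0],[0,0,-3,0],[0,0,-4.5,0],[0,0,-4.5,0]]]' 0.1;python3 look.py w9 blue_pad,tip_cleaner
```

```text
t: 21.92
eef_pos: [0.4408, -0.3782, -0.0119]
ee_rot: [-3.141, 0.001, 3.14]
force: [0.0, 1.0, -1.4]
width: 0.0562
gripper_force: 25.0
[ 0.04835307  1.0020882  -1.42774253]
t: 23.05
eef_pos: [0.4426, -0.3794, 0.1047]
ee_rot: [-3.138, 0.006, 3.14]
force: [-0.0, -0.0, -0.1]
width: 0.0788
gripper_force: 0.0
blue_pad 0.79 [241. 159.  88.  78.] 2166 top 0.0046 circ 0.44 -0.3797 43.2 mid [ 0.4347 -0.3796] size [0.073 0.081]
tip_cleaner 0.56 [257. 178.  64.  62.] 3171 top 0.0341 circ 0.4405 -0.3778 29.0 mid [ 0.4399 -0.378 ] size [0.054 0.054]
```

```bash
python3 -m crank '[[[0.2,2.1,0,0],[0.4,4.2,0,0],[0.6,6.3,0,0],[0.8,8.4,0,0],[0.8,10.5,0,0],[0.8,12.6,0,0],[0.8,14.7,0,0],[0.8,16.8,0,0],[0.8,18.9,0,0],[0.6,21,0,0],[0.3,23,0,0],[0,24.7,0,0]]]'; python3 -c "
from h import *
units([.4897,.334,.12],-np.pi/2)"
```

```text
t: 24.7
eef_pos: [0.4411, 0.2409, 0.0994]
ee_rot: [-3.14, -0.001, 3.141]
force: [0.9, 0.2, 0.1]
width: 0.0788
gripper_force: 0.0
pos [0.4411 0.2409 0.0994] yaw 3.1406 -> units [-1.938  3.726 -0.833] turn -18.01
```

```bash
python3 -m crank '[[[-1,2,0,-2],[-1.94,3.73,0,-4],[-1.94,3.73,0,-6],[-1.94,3.73,0,-8],[-1.94,3.73,0,-10],[-1.94,3.73,0,-12],[-1.94,3.73,0,-14],[-1.94,3.73,0,-16],[-1.94,3.73,0,-18],[-1.94,3.73,0,-18]]]'; python3 look.py w10 tape_roll,tip_cleaner,yellow_pad; python3 -c "
from h import *
units([.4897,.334,-.011],-np.pi/2)"
```

```text
t: 25.95
eef_pos: [0.4899, 0.332, 0.0992]
ee_rot: [3.14, -0.002, -1.574]
force: [0.3, -0.4, 0.1]
width: 0.079
gripper_force: 0.0
tape_roll 0.84 [250. 182.  70.  70.] 2845 top 0.0331 circ 0.4901 0.3347 31.1 mid [0.49   0.3343] size [0.059 0.059]
pos [0.4902 0.3323 0.0998] yaw -1.5757 -> units [-0.069  0.018  4.431] turn -0.06
```

View pics/w10.png

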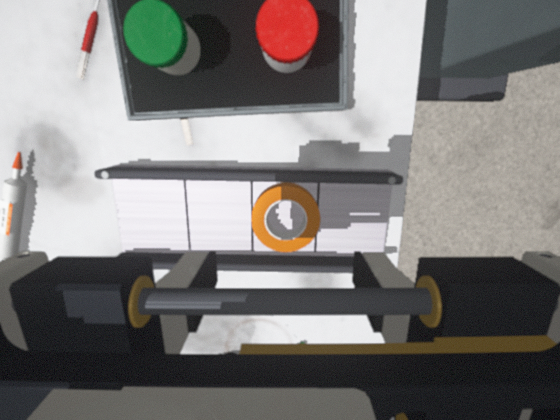

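```bash
python3 -m crank '[[[-0.1,0,1,0],[-0.1,0,2.4,0],[-0.1,0,3.4,0],[-0.1,0,4.1,0],[-0.1,0,4.4,0],[-0.1,0,4.5,0],[-0.1,0,4.5,0]]]' 0.1; python3 -m crank '[[[0,0,0,0],[0,0,0,0],[0,0,0,0],[0,0,0,0],[0,0,0,0]]]' 0.7 15;  python3 -m crank '[[[0,0,-0.6,0],[0,0,-2,0],[0,0,-4,0],[0.9,0.5,-4.5,2],[1.8,1,-4.5,4],[2.7,1.5,-4.5,6],[3.7,2,-4.5,8],[3.7,2,-4.5,10],[3.7,2,-4.5,12],[3.7,2,-4.5,14],[3.7,2,-4.5,16],[3.7,2,-4.5,18]]]'; python3 -c "
from h import *
units([.438,-.26,.08],np.pi)"
```

```text
t: 27.02
eef_pos: [0.4908, 0.3354, -0.0117]
ee_rot: [-3.141, 0.001, -1.573]
force: [-0.2, 0.2, -0.4]
width: 0.079
gripper_force: 0.0
t: 27.65
eef_pos: [0.4906, 0.3352, -0.0119]
ee_rot: [-3.141, 0.0, -1.573]
force: [-1.2, -0.7, 5.4]
width: 0.061
gripper_force: 15.1
t: 29.15
eef_pos: [0.4402, 0.2426, 0.1009]
ee_rot: [3.141, 0.0, 3.134]
force: [-0.2, 0.0, 0.0]
width: 0.0609
gripper_force: 15.0
pos [0.4402 0.2426 0.1009] yaw 3.1338 -> units [ -0.07  -20.103   0.827] turn -0.09
```

```bash
python3 -m crank '[[[0.4,-2,0,0],[0.8,-4,0,0],[0.8,-6,0,0],[0.8,-8,0,0],[0.8,-10,0,0],[0.8,-12,0,0],[0.8,-14,0,0],[0.5,-16,0,0],[0.2,-18,0,0],[0.1,-18.4,0,0],[0.1,-18.4,0,0]]]'; python3 look.py w11 tape_roll,yellow_pad; python3 -c "
from h import *
units([.4375,-.2175,-.021],np.pi)"
```

```text
t: 30.52
eef_pos: [0.4365, -0.2178, 0.1003]
ee_rot: [3.141, -0.0, 3.138]
force: [0.2, -0.1, -0.4]
width: 0.0611
gripper_force: 15.0
tape_roll 0.78 [226. 214. 117. 112.] 5566 top 0.1451 circ 0.4371 -0.2172 31.6 mid [ 0.4363 -0.2174] size [0.06  0.059]
yellow_pad 0.88 [244. 165.  86.  62.] 3649 top 0.0045 circ 0.4373 -0.2174 42.6 mid [ 0.4241 -0.2175] size [0.054 0.079]
pos [ 0.4367 -0.2164  0.1004] yaw 3.1406 -> units [-0.033 -0.045  4.855] turn -0.01
```

View pics/w11.png

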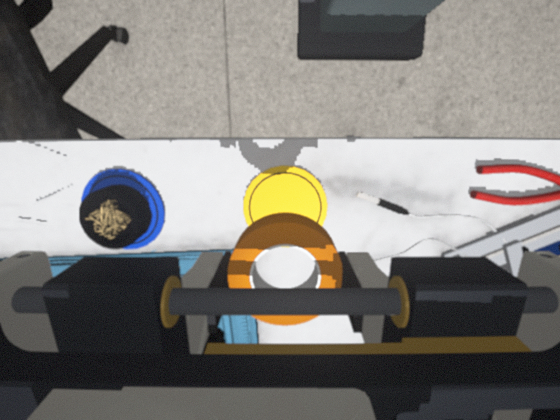

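The tape (285,268) hangs level over the yellow pad (285,205), and the tip cleaner sits on the blue pad (115,212). I'll set the tape down.

```bash
python3 -m crank '[[[-0.03,0,1.2,0],[-0.03,0,2.6,0],[-0.03,0,3.6,0],[-0.03,0,4.3,0],[-0.03,0,4.65,0],[-0.03,0,4.8,0],[-0.03,0,4.85,0],[-0.03,0,4.85,0]]]'; python3 -m crank '[[[0,0,0,0],[0,0,0,0],[0,0,0,0],[0,0,0,0],[0,0,-0.6,0],[0,0,-1.6,0],[0,0,-3,0],[0,0,-4.8,0],[0,0,-4.8,0],[0,0,-4.8,0]]]' 0.1;python3 look.py w12 yellow_pad,tape_roll,tip_cleaner; python3 -c "
from h import *
units([.44,.19,.11],np.pi)"
```

```text
t: 31.68
eef_pos: [0.4379, -0.2174, -0.0206]
ee_rot: [-3.142, 0.001, 3.14]
force: [-0.4, -0.7, 0.4]
width: 0.061
gripper_force: 15.0
t: 32.92
eef_pos: [0.4372, -0.2172, 0.0987]
ee_rot: [3.141, 0.0, 3.139]
force: [0.1, 0.2, -0.1]
width: 0.0788
gripper_force: 0.0
yellow_pad 0.93 [242. 164.  87.  84.] 2883 top 0.0045 circ 0.4368 -0.2168 42.6 mid [ 0.4368 -0.2175] size [0.08 0.08]
tape_roll 0.95 [252. 180.  65.  64.] 2734 top 0.0231 circ 0.4382 -0.2174 31.2 mid [ 0.4375 -0.2176] size [0.059 0.059]
tip_cleaner 0.65 [ 78. 182.  74.  67.] 3735 top 0.0341 circ 0.4406 -0.3775 29.3 mid [ 0.4399 -0.3764] size [0.054 0.053]
pos [ 0.4368 -0.2173  0.0979] yaw 3.1395 -> units [-0.094 16.292 -0.481] turn -0.02
```

```bash
python3 -m crank '[[[0.3,2,-0.2,0],[0.7,4,-0.2,0],[0.7,6,-0.2,0],[0.7,8,-0.2,0],[0.7,10,-0.2,0],[0.5,12,-0.2,0],[0,14,-0.2,0],[-1,15.5,-0.2,0],[-2.05,16.3,-0.2,0],[-2.05,16.3,-0.2,0]]]' 0.3; python3 -c "
from h import *
units([.4887,.191,.016],np.pi)"
```

```text
t: 34.38
eef_pos: [0.4905, 0.1912, 0.1026]
ee_rot: [-3.14, -0.001, 3.141]
force: [-0.7, -1.0, -0.8]
width: 0.0611
gripper_force: 0.0
pos [0.4905 0.1912 0.1026] yaw 3.1406 -> units [ 0.069 -0.004  3.463] turn -0.01
```

```bash
python3 -m crank '[[[0.07,0,1,0],[0.07,0,2.2,0],[0.07,0,3,0],[0.07,0,3.4,0],[0.07,0,3.46,0],[0.07,0,3.46,0]]]' 0.3; python3 -m crank '[[[0,0,0,0],[0,0,0,0],[0,0,0,0],[0,0,0,0],[0,0,0,0]]]' 0.8 15;  python3 -m crank '[[[0,0,-0.8,0],[0,0,-1.8,0],[0,0,-2.8,0],[0.6,1.5,-2.8,0],[1.2,3,-2.8,0],[1.8,4.5,-2.8,0],[2.4,6,-2.8,0],[2.4,6,-2.8,0],[2.4,6,-1.6,0],[2.4,6,-0.6,0],[2.4,6,-0.1,0],[2.4,6,-0.02,0]]]'; python3 -m crank '[[[0,0,0,0],[0,0,0,0],[0,0,0,0],[0,0,-1,0],[0,0,-2.4,0],[0,0,-4,0],[0,0,-4,0]]]' 0.3; python3 look.py w13 red_jar,green_jar; python3 -c "
from h import *
units([.5793,.1917,.018],np.pi)"
```

```text
t: 35.12
eef_pos: [0.4881, 0.1902, 0.018]
ee_rot: [3.141, 0.001, 3.14]
force: [0.9, 1.0, 0.1]
width: 0.0615
gripper_force: 0.0
t: 35.75
eef_pos: [0.4882, 0.1903, 0.0178]
ee_rot: [3.141, 0.001, 3.14]
force: [0.5, 0.0, 4.1]
width: 0.0416
gripper_force: 15.0
t: 37.25
eef_pos: [0.4282, 0.3396, 0.0175]
ee_rot: [-3.141, -0.0, 3.139]
force: [0.8, 0.1, -0.4]
width: 0.0416
gripper_force: 15.0
t: 38.12
eef_pos: [0.4296, 0.342, 0.1216]
ee_rot: [3.136, 0.004, 3.14]
force: [-0.6, -0.1, -0.3]
width: 0.0613
gripper_force: 0.0
red_jar 0.77 [257. 183.  45.  60.] 2136 top 0.0683 circ 0.4288 0.3406 20.8 mid [0.4283 0.3407] size [0.039 0.038]
pos [0.4277 0.3398 0.1175] yaw 3.1393 -> units [-6.078 -5.909  3.978] turn -0.03
```

```bash
python3 -m crank '[[[-1.5,-1.5,0,0],[-3,-3,0,0],[-4.5,-4.5,0,0],[-6.06,-5.92,0,0],[-6.06,-5.92,0,0],[-6.06,-5.92,1.2,0],[-6.06,-5.92,2.6,0],[-6.06,-5.92,3.5,0],[-6.06,-5.92,3.9,0],[-6.06,-5.92,3.97,0],[-6.06,-5.92,3.97,0]]]' 0.3; python3 -m crank '[[[0,0,0,0],[0,0,0,0],[0,0,0,0],[0,0,0,0],[0,0,0,0]]]' 0.8 15;  python3 -m crank '[[[0,0,-0.8,0],[0,0,-1.8,0],[0,0,-2.8,0],[0.3,1.5,-2.8,0],[0.6,3,-2.8,0],[0.9,4.5,-2.8,0],[1.07,5.63,-2.8,0],[1.07,5.63,-2.8,0],[1.07,5.63,-1.6,0],[1.07,5.63,-0.6,0],[1.07,5.63,-0.1,0],[1.07,5.63,-0.02,0]]]'; python3 -m crank '[[[0,0,0,0],[0,0,0,0],[0,0,0,0],[0,0,-1,0],[0,0,-2.4,0],[0,0,-5,0],[0,0,-6.5,0],[0,0,-6.5,0]]]' 0.3; python3 look.py w14 red_jar,green_jar; python3 - <<'E'
from h import *
c,M=cam2world('top'); im,d=arm.grab_frame('top'); save('top1',im)
for t in ['tip_cleaner','tape_roll','blue_pad','yellow_pad','loupe']:
    for r in arm.trace(t,'top')[:1]: print(t,r['score'],np.median(cloud('top',d,r['mask'],M,c),0).round(3))
E
```

```text
t: 39.65
eef_pos: [0.5797, 0.1923, 0.0193]
ee_rot: [3.141, 0.001, 3.14]
force: [-0.3, -1.5, -0.0]
width: 0.0614
gripper_force: 0.0
t: 40.28
eef_pos: [0.5797, 0.192, 0.0192]
ee_rot: [3.141, 0.001, 3.14]
force: [-0.4, 1.2, 5.5]
width: 0.0416
gripper_force: 15.0
t: 41.78
eef_pos: [0.553, 0.3321, 0.0188]
ee_rot: [-3.141, -0.0, 3.139]
force: [-0.6, -0.5, 0.3]
width: 0.0411
gripper_force: 15.0
t: 42.78
eef_pos: [0.5546, 0.3341, 0.1865]
ee_rot: [3.136, 0.006, 3.14]
force: [-0.2, -0.3, -0.5]
width: 0.0612
gripper_force: 0.0
red_jar 0.68 [267.  48.  44.  53.] 1704 top 0.0685 circ 0.4293 0.3407 20.8 mid [0.4295 0.3406] size [0.038 0.038]
green_jar 0.7 [265. 171.  36.  48.] 1323 top 0.0624 circ 0.5524 0.3326 20.8 mid [0.552  0.3326] size [0.038 0.038]
tip_cleaner 0.63 [ 0.439 -0.375  0.03 ]
tape_roll 0.58 [ 0.435 -0.217  0.022]
blue_pad 0.89 [ 0.429 -0.371  0.004]
yellow_pad 0.89 [ 0.435 -0.214  0.004]
loupe 0.46 [ 0.587 -0.297  0.031]
```

View pics/w14.png

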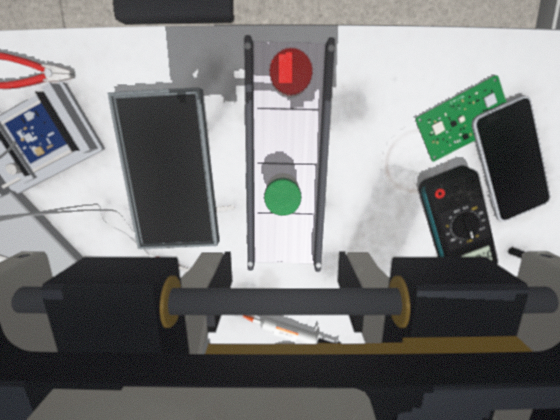

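View pics/top1.png

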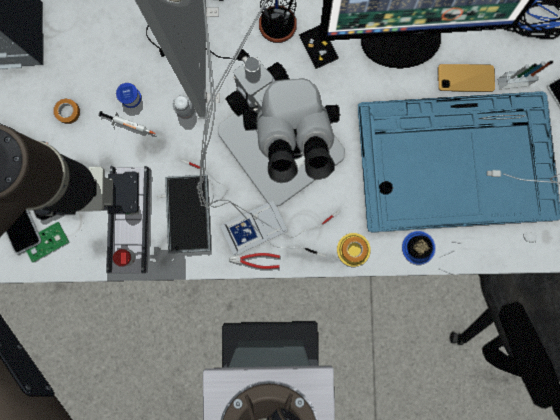

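The jars stand upright in their own bays: red at (290,72) and green at (283,196) in the wrist picture. In the top picture the tape (353,250) and cleaner (420,246) are on their pads, the loupe (386,187) has not moved, and the arm is clear.

```bash
python3 -c "
from station import arm
print(arm.job_done())"
```

```text
the job is handed in; nothing more can be done
None
```

The job is handed in, with no verdict shown. By my last measurements the tip cleaner and tape roll are within about 3 mm of their pad centres, both jars are upright within about 1 mm of where they started, and the loupe has not moved measurably.

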